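# Close the sample cup in the spring press and ease the lever back

## Task

Two identical spring-loaded lever presses stand on the bench, and one of them holds a sample cup whose lid is not yet fully on. Push that press's lever down until the lid is fully home on the cup, then let the lever rise slowly, under control, all the way back to its rest, taking about two seconds or more: never let it snap up. Leave the empty press alone and the cup standing in its nest.

Things in the scene. Friction and masses are not known exactly. Their poses are not given: they have to be found in the camera images.
- cup: Loose white plastic sample cup, 53 mm across at the mouth, 45 mm at the foot, 40 mm tall, standing in the low ring (nest, 6 mm high) on the base of the press to be used, under its arm. Origin: centre of its underside, 12 mm above the bench; z up. Its own yaw means nothing.
- lid (a joint): Height in m of the cup's round white lid (57 mm across, 8 mm skirt) above its seat: 0 = fully home; starts at 0.005 to 0.0065. About 5 N down on it moves it; it stays where it is pushed. Its top is 55 mm above the bench when home. The round rubber foot (30 mm across) under the press's arm pushes it.
- press: The press that holds the cup; fixed. Origin: centre of the underside of its grey base plate (250 x 96 mm, top at 12 mm). Its x axis points from paddle to hinge, within 20 degrees of straight away from the robot; z up. Nest centre at x = +5 mm; hinge pin (along y) at x = +85, z = 80 mm between two cheeks 95 mm high; arm 20 mm wide, 10 mm thick, from the hinge towards -x.
- press_paddle (a point): Centre of the top face of the black hand paddle (50 x 50 x 14 mm) at the free end of that press's arm. At rest it is 157 mm above the bench, 179 mm (level distance) from the hinge, 99 mm from the cup's axis; the face tilts 20 degrees, lower towards the hinge. With the lid home: 91 mm high, 195 mm from the hinge, face level. It moves in an arc between these.
- press_arm (a joint): Angle in rad of the arm of the press that holds the cup: 0 = up at its rest stop, grows as the paddle is pushed down, 0.35 = arm level with the lid home, 0.37 = lower stop. A spring always pushes it up: about 6 N at the paddle at rest, 12 N when pressed (about 3 N more while the lid moves, then it is solid). It has hardly any damping, so let go it snaps up.
- spare_arm (a joint): The same angle for the other, empty press, which is identical, about 0.22 to 0.45 m to the left or right of the loaded one. To be left at 0.

How it is judged:
On the way:
1. the lid is pressed home with the press's lever down (value of joint lid below 0.002 m and value of joint press_arm above 0.28 rad), for 0.1 s.
At the end, for the whole second after the job is handed in: The lid is home on the cup (within 2 mm), the loaded press's lever is back up at its rest (within 0.04 rad), and the cup stands upright (within 10 degrees) in its nest, within 15 mm of where it began (value of joint lid below 0.002 m and value of joint press_arm below 0.04 rad and distance of cup from where it was at the start of the episode below 0.015 m and angle between cup's own z axis and vertical below 0.17 rad); the robot touches nothing.
It fails at once if the lever snaps up: it rises faster than 0.8 rad/s (about 0.15 m/s at the paddle) (velocity of joint press_arm below -0.8 rad/s).
It fails at once if the empty press is worked (its arm pushed down more than 0.1 rad) (value of joint spare_arm above 0.1 rad).
It also fails if it takes over 37 s, if anything falls off the work surface, if the arm or the gripper's body presses on something with over 40 N, if the wrist force passes 120 N, or if a joint passes its speed limit or range.

## Robot

A 6-joint arm with a two-finger parallel gripper is mounted at the origin on a cart in front of the work surface, level with it; the furniture and walls round the work are solid. World frame = base frame: x ahead of the robot, y to its left, z up, the work surface at z = 0. Lengths are in m, angles in rad, forces in N, time in s.
With the tool pointing down it reaches from about 0.375 to 0.9 m from the base axis. Payload 3.1 kg.
Tool frame: the origin (TCP) lies midway between the tips of the shut fingers; the grasp point (between the pads) lies 19 mm behind it (manip.grip_depth is the distance from the TCP to the grasp point, in m); z points along the fingers, y is the line along which they close (so a half turn about z gives the same grasp; the last joint's range is limited). The gripper opens to 85 mm and grips with 20 to 120 N. Pads are 22 mm wide; open, the fingers measure 114 mm over their backs; the gripper's body (76 mm by 85 mm) begins 54 mm behind the grasp point. The pads swing forward as they close: fully open they stand 13 mm farther back than shut.
Start: joints at [-1.438, 0.527, 1.433, -0, 1.181, -0.178], TCP at [0.191, -0.595, 0.231] pointing down, gripper open.
Joint ranges: [-3.08, 3.08], [-0.75, 2.2], [0.22, 2.44], [-1.43, 4.57], [0, 2.65], [-2.85, 2.85]. Speed limits (rad/s): [2.79, 2.79, 3.14, 3.14, 3.14, 3.14].

## Interface

Orientations are given as a unit quaternion [x, y, z, w].
In Python, from station import telemetry, snapshot, manip gives the robot as it stands. The module is installed in compiled form; this text tells all that it offers.
- The arm moves only by the shell command python3 -m crank 'ROWS' [OPENING] [FORCE]. ROWS is text: rows parted by semicolons, each of 6 numbers parted by spaces: the shift along the tool's x, y, z as a fraction of full scale, then the turn, a rotation vector about the tool's x, y, z as a fraction of full scale. A call has exactly 5 rows; each row shifts and turns the commanded pose from where the row before left it, along the tool's axes as they then stand; what a row does not reach is not made up. Full scale, the value 1, is 4 cm for a shift and 90 degrees for a turn. A row lasts 1/10 s, in which the tool goes at most 50 mm and 8.59 degrees, less where a joint would pass 70% of its speed; a pose out of reach is approached as far as the arm can. A call with a number of a shift or a turn outside -1 to 1 is refused whole. A call with a gripper value outside its range is refused whole. OPENING is the opening, from -1 (shut) to 1 (fully open), set as the call begins (- or left out, the last holds). The fingers move at their own pace and stop on an object; FORCE is the grip in N (left out, the last holds). Time passes only in rows, so rows that do not move let the fingers close, or fill a call up. It gives the time, the measured TCP pose, the force, the opening and the grip force at its end, in the units of the state.
- telemetry.sense(): the state, without advancing time (a new reading comes with each control period).
- snapshot(name): name is "scene" or "top" or "wrist"; returns a dict with "image" (420x560x3 uint8, red, green, blue), "depth" (420x560 float32, m along the optical axis (not along the pixel's ray), 0 where there is no reading), "camera_matrix" (3x3 intrinsics, pixels), "rvec" (rotation vector, rad) and "tvec" (3), from world to camera coordinates, as OpenCV has them. Camera axes: x right, y down, z forward; pixel columns grow to the right and rows downward; lengths in m; the calibration is good to about 2 mm. A picture is of the moment at which its call begins.
- manip.sign_off(): hands the job in; it is judged then, once.
The state is a dict: "t": time; "q": joint angles; "qd": joint speeds; "tau": joint torques, N m; "tcp_pos": TCP position; "tool_rot": TCP orientation; "force": force on the tool from outside, world axes, zero at the start; "ft_torque": the same for the moment, N m; "finger_gap": opening from 0.0 (shut) to 1.0 (fully open); "gripper_force": force on a finger pad.
Only numpy, scipy, OpenCV 4.12 (cv2) and the standard library are available. Lean on these libraries where they do the work, as an engineer would, in place of code of your own. Each camera call takes 0.05 s, during which the arm holds its last target. There are 200 camera calls.

## Working session

There is one attempt and no reset: what is moved stays moved. The work goes in short steps, Python scripts to look and compute and a shell command to move; the robot and the scene stay as the last step left them, time stands still between calls to the robot, and variables do not carry over. Pictures are saved under pics/ and viewed, at most 10 in all, crops included, and the job is handed in when it is done.

```bash
mkdir -p pics; python3 - <<'E'
from station import telemetry, snapshot
import cv2,numpy as np
s=telemetry.sense(); print(s['t'],s['tcp_pos'],s['tool_rot'],s['force'],s['finger_gap'])
for n in ['scene','top']:
    d=snapshot(n); cv2.imwrite(f'pics/{n}1.png',d['image'][:,:,::-1]); np.savez(f'{n}1.npz',**d)
    R=cv2.Rodrigues(np.array(d['rvec']))[0]; print(n,-R.T@np.array(d['tvec']).ravel())
E
```

```text
0.0 [ 0.19104514 -0.59432651  0.23032488] [ 9.87948947e-01  1.54776196e-01  1.92758293e-05 -1.09884772e-03] [-0.34803599  0.59470943  0.14193005] 0.9946262507222128
scene [ 0.28134274 -0.65491173  0.58309476]
top [ 0.44428369 -0.01467916  1.268273  ]
```

View pics/scene1.png

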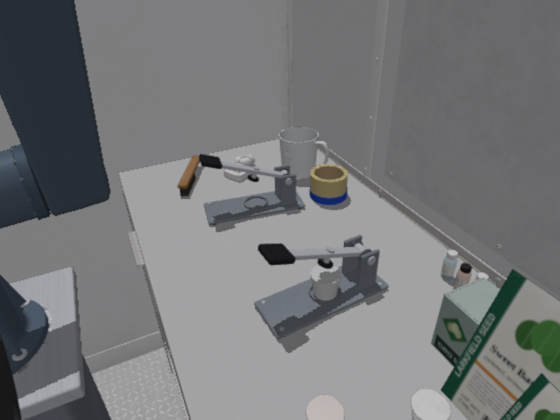

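View pics/top1.png

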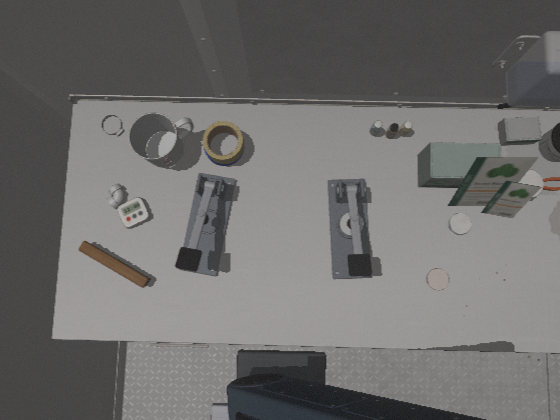

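The scene view shows the cup in the press nearest the camera, with the cup at (325,282) and the paddle at (277,254). In the top view that is the right-hand press, with its paddle at (359,265) and base around (349,229). The left press is empty.

```bash
cat > h.py <<'E'
import numpy as np,cv2
def deproj(d,m):
    v,u=np.nonzero(m&(d['depth']>0)); z=d['depth'][v,u]; K=d['camera_matrix']
    p=np.c_[(u-K[0,2])/K[0,0]*z,(v-K[1,2])/K[1,1]*z,z]
    R=cv2.Rodrigues(np.array(d['rvec']))[0]; return (p-np.array(d['tvec']).ravel())@R
E
python3 - <<'E'
from h import *
for n,box in [('top',(320,170,385,290)),('scene',(240,220,400,335))]:
    d=dict(np.load(f'{n}1.npz')); a=np.zeros((420,560),bool); a[box[1]:box[3],box[0]:box[2]]=1
    g=d['image'].max(2)
    pad=cv2.morphologyEx((a&(g<40)).astype(np.uint8),cv2.MORPH_OPEN,np.ones((5,5)))
    k,l,st,c=cv2.connectedComponentsWithStats(pad)
    i=1+st[1:,4].argmax(); P=deproj(d,l==i); 
    print(n,'paddle px',c[i],st[i],'med',np.median(P,0),'lo/hi',np.percentile(P,[3,97],0).round(3).tolist())
    A=deproj(d,a); 
    B=A[(A[:,2]>.007)&(A[:,2]<.017)]; 
    r=cv2.minAreaRect((B[:,:2]*1000).astype(np.float32)); print('base',len(B),r)
    T=A[(A[:,2]>.085)&(A[:,2]<.115)&(A[:,0]>.5)]; print('cheek',np.median(T,0),len(T))
    L=A[(A[:,2]>.055)&(A[:,2]<.065)]; print('lid?',np.median(L,0),len(L))
E
```

```text
Traceback (most recent call last):
ValueError: attempt to get argmax of an empty sequence
```

```bash
python3 - <<'E'
from h import *
for n,box in [('top',(320,170,385,290)),('scene',(240,220,400,335))]:
    d=dict(np.load(f'{n}1.npz')); a=np.zeros((420,560),bool); a[box[1]:box[3],box[0]:box[2]]=1
    g=d['image'].max(2); A=deproj(d,a)
    print(n,g[265,359],g[254,277],'depth ok',(d['depth'][a]>0).mean(), A.min(0),A.max(0))
    m=a&(g<62)&(d['depth']>0); Z=np.zeros((420,560)); Z[a&(d['depth']>0)]=A[:,2]
    m=a&(Z>.13)&(Z<.18); P=deproj(d,m); x0=P[:,0].min(); P=P[P[:,0]<x0+.052]
    print('paddle n',len(P),P.mean(0),P.min(0),P.max(0)); r=cv2.minAreaRect((P[:,:2]*1000).astype(np.float32)); print(r)
    B=A[(A[:,2]>.007)&(A[:,2]<.017)]; print('base',len(B),cv2.minAreaRect((B[:,:2]*1000).astype(np.float32)))
    T=A[(A[:,2]>.085)&(A[:,2]<.1)&(A[:,0]>.5)]; print('cheek',T.mean(0),len(T))
    L=A[(A[:,2]>.055)&(A[:,2]<.065)]; print('lid?',L.mean(0),len(L))
E
```

```text
top 43 155 depth ok 0.9955128205128205 [ 0.4302193  -0.2603061  -0.01007773] [ 0.73702581 -0.09546373  0.16820033]
paddle n 516 [ 0.48803874 -0.17508244  0.1569919 ] [ 0.46375779 -0.20174474  0.13578158] [ 0.51572442 -0.15021902  0.16820033]
((489.95166015625, -175.6445770263672), (51.58345031738281, 50.82192611694336), 2.0844669342041016)
base 1952 ((588.5482788085938, -172.1954803466797), (280.6913146972656, 137.73150634765625), 4.885457992553711)
cheek [ 0.65666838 -0.16483241  0.0923655 ] 427
lid? [ 0.60520215 -0.16331484  0.0602272 ] 248
scene 65 30 depth ok 0.9965760869565218 [ 0.41098431 -0.30437203 -0.00467587] [0.88265495 0.15107145 0.16484339]
paddle n 627 [ 0.48567291 -0.18152163  0.15626924] [ 0.46355102 -0.20223825  0.1379006 ] [ 0.51356258 -0.15173999  0.16484339]
((488.8790588378906, -176.19415283203125), (49.14281463623047, 50.48613357543945), 3.326866388320923)
base 3665 ((584.9368286132812, -169.54415893554688), (249.7781982421875, 97.46410369873047), 3.779954671859741)
cheek [ 0.64482895 -0.16881292  0.09159494] 644
lid? [ 0.5982984  -0.17505819  0.05958972] 555
```

Paddle top centre is about (0.488, -0.176, 0.157) in both views, and the base fit (250 x 97 mm, yaw about 3.7°) predicts the same point. I'll close the fingers, align with the press and travel to above the paddle.

```bash
python3 -m crank '0 0 0 0 0 0.079; 0 0 0 0 0 0.079; 0.3 -0.4 0 0 0 0; 0.6 -0.75 0 0 0 0; 0.6 -0.75 0 0 0 0' -1 60
python3 -m crank '0.6 -0.75 0 0 0 0; 0.6 -0.75 0 0 0 0; 0.6 -0.75 0 0 0 0; 0.6 -0.75 0 0 0 0; 0.6 -0.75 0 0 0 0'
```

```text
t: 0.6
tcp_pos: [0.2463, -0.5146, 0.2306]
tool_rot: [1.0, 0.03, -0.0, -0.001]
force: [0.6, 0.0, -0.9]
finger_gap: 0.144
gripper_force: 0.0
t: 1.1
tcp_pos: [0.3572, -0.3566, 0.231]
tool_rot: [1.0, 0.031, -0.0, -0.0]
force: [1.0, 0.1, 0.0]
finger_gap: 0.003
gripper_force: 0.0
```

```bash
python3 -m crank '0.7 -0.85 0 0 0 0; 0.7 -0.85 0 0 0 0; 0.7 -0.85 0 0 0 0; 0.7 -0.85 0 0 0 0; 0.5 -0.6 0 0 0 0'
python3 -m crank '0.28 -0.31 0 0 0 0; 0 0 0.4 0 0 0; 0 0 0.4 0 0 0; 0 0 0.3 0 0 0; 0 0 0 0 0 0'
python3 - <<'E'
from station import snapshot
import cv2
for n,(x,y) in [('scene',(200,180)),('top',(280,160))]:
    im=snapshot(n)['image'][y:y+170,x:x+200,::-1]; cv2.imwrite(f'pics/{n}2.png',cv2.resize(im,None,fx=3,fy=3))
E
```

```text
t: 1.6
tcp_pos: [0.4792, -0.1877, 0.231]
tool_rot: [0.999, 0.032, -0.0, -0.0]
force: [0.3, -0.5, -0.8]
finger_gap: -0.001
gripper_force: 0.0
t: 2.1
tcp_pos: [0.4875, -0.1764, 0.1855]
tool_rot: [1.0, 0.031, -0.002, -0.001]
force: [-0.7, 0.7, 1.3]
finger_gap: 0.001
gripper_force: 0.0
```

View pics/scene2.png

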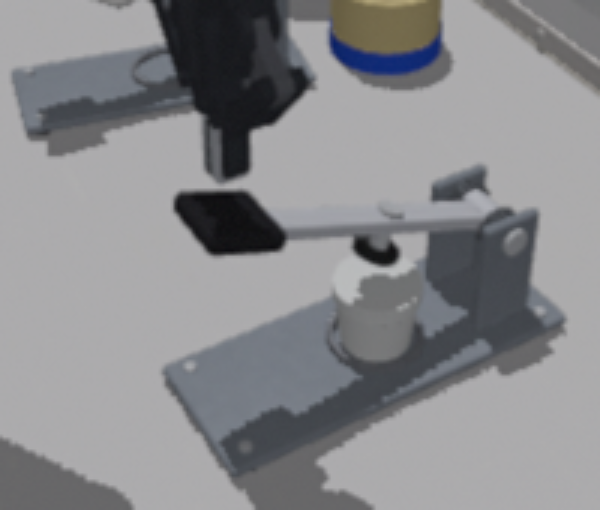

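The fingertips, at crop (228,180), are over the paddle at (230,222). The cup has its lid raised under the rubber foot. Now I'll descend to contact and push along the arc.

```bash
python3 -m crank '0 0 0.15 0 0 0; 0 0 0.15 0 0 0; 0 0 0.15 0 0 0; 0 0 0.1 0 0 0; 0 0 0.1 0 0 0'
python3 -m crank '-0.03 0 0.1 0 0 0; -0.03 0 0.1 0 0 0; -0.03 0 0.1 0 0 0; -0.03 0 0.1 0 0 0; -0.03 0 0.1 0 0 0'
```

```text
t: 2.7
tcp_pos: [0.4887, -0.1772, 0.1609]
tool_rot: [1.0, 0.031, -0.0, -0.0]
force: [-1.2, -0.1, 3.4]
finger_gap: 0.001
gripper_force: 1.9
t: 3.2
tcp_pos: [0.4822, -0.1776, 0.1417]
tool_rot: [1.0, 0.032, -0.0, 0.0]
force: [-3.3, 0.3, 6.3]
finger_gap: -0.002
gripper_force: 2.9
```

```bash
python3 -m crank '-0.025 0 0.1 0 0 0; -0.025 0 0.1 0 0 0; -0.025 0 0.1 0 0 0; -0.025 0 0.1 0 0 0; -0.025 0 0.1 0 0 0'
python3 -m crank '-0.015 0 0.1 0 0 0; -0.015 0 0.1 0 0 0; -0.015 0 0.1 0 0 0; -0.015 0 0.1 0 0 0; -0.015 0 0.1 0 0 0'
```

```text
t: 3.7
tcp_pos: [0.477, -0.178, 0.1218]
tool_rot: [1.0, 0.032, -0.001, 0.0]
force: [-3.1, -0.5, 7.9]
finger_gap: -0.003
gripper_force: 3.7
t: 4.2
tcp_pos: [0.4739, -0.1781, 0.102]
tool_rot: [0.999, 0.032, -0.001, 0.0]
force: [-4.7, -0.9, 10.3]
finger_gap: 0.003
gripper_force: 5.3
```

```bash
python3 -m crank '0 0 0.06 0 0 0; 0 0 0.06 0 0 0; 0 0 0.06 0 0 0; 0 0 0.05 0 0 0; 0 0 0.05 0 0 0'
python3 -m crank '0 0 0.02 0 0 0; 0 0 0.02 0 0 0; 0 0 0.02 0 0 0; 0 0 0 0 0 0; 0 0 0 0 0 0'
```

```text
t: 4.7
tcp_pos: [0.473, -0.1781, 0.091]
tool_rot: [0.999, 0.032, -0.002, 0.0]
force: [-7.5, -2.6, 14.4]
finger_gap: -0.001
gripper_force: 7.2
t: 5.2
tcp_pos: [0.4729, -0.1782, 0.0904]
tool_rot: [0.999, 0.032, -0.001, 0.0]
force: [-9.7, -0.6, 26.7]
finger_gap: 0.002
gripper_force: 13.2
```

It went solid at z = 0.0904 with 27 N, so the lid is home. Now the slow rise back along the arc.

```bash
python3 -m crank '0 0 -0.02 0 0 0; 0 0 -0.03 0 0 0; 0.005 0 -0.04 0 0 0; 0.005 0 -0.05 0 0 0; 0.005 0 -0.05 0 0 0'
python3 -m crank '0.005 0 -0.05 0 0 0; 0.005 0 -0.05 0 0 0; 0.005 0 -0.05 0 0 0; 0.01 0 -0.05 0 0 0; 0.01 0 -0.05 0 0 0'
python3 -m crank '0.01 0 -0.05 0 0 0; 0.01 0 -0.05 0 0 0; 0.01 0 -0.05 0 0 0; 0.01 0 -0.05 0 0 0; 0.01 0 -0.05 0 0 0'
```

```text
t: 5.7
tcp_pos: [0.4734, -0.1781, 0.096]
tool_rot: [0.999, 0.032, -0.002, -0.0]
force: [-6.1, -2.4, 8.7]
finger_gap: -0.002
gripper_force: 4.8
t: 6.2
tcp_pos: [0.4748, -0.1779, 0.106]
tool_rot: [0.999, 0.032, -0.002, -0.0]
force: [-5.6, -1.9, 9.4]
finger_gap: 0.001
gripper_force: 4.4
t: 6.7
tcp_pos: [0.4772, -0.1777, 0.116]
tool_rot: [0.999, 0.032, -0.002, -0.0]
force: [-4.4, -0.3, 9.5]
finger_gap: -0.002
gripper_force: 4.0
```

```bash
python3 -m crank '0.012 0 -0.05 0 0 0; 0.012 0 -0.05 0 0 0; 0.012 0 -0.05 0 0 0; 0.012 0 -0.05 0 0 0; 0.012 0 -0.05 0 0 0'
python3 -m crank '0.012 0 -0.05 0 0 0; 0.012 0 -0.05 0 0 0; 0.012 0 -0.05 0 0 0; 0.012 0 -0.05 0 0 0; 0.015 0 -0.05 0 0 0'
python3 -m crank '0.015 0 -0.05 0 0 0; 0.015 0 -0.05 0 0 0; 0.015 0 -0.05 0 0 0; 0.015 0 -0.05 0 0 0; 0.015 0 -0.05 0 0 0'
```

```text
t: 7.2
tcp_pos: [0.4799, -0.1775, 0.1259]
tool_rot: [0.999, 0.032, -0.001, -0.0]
force: [-3.7, 0.1, 7.4]
finger_gap: -0.003
gripper_force: 3.6
t: 7.7
tcp_pos: [0.4827, -0.1774, 0.1359]
tool_rot: [1.0, 0.032, -0.001, -0.0]
force: [-3.5, 0.2, 7.8]
finger_gap: -0.002
gripper_force: 3.1
t: 8.2
tcp_pos: [0.486, -0.1772, 0.1459]
tool_rot: [1.0, 0.031, -0.001, 0.0]
force: [-2.7, -0.7, 6.0]
finger_gap: 0.003
gripper_force: 2.7
```

```bash
python3 -m crank '0.015 0 -0.05 0 0 0; 0.015 0 -0.05 0 0 0; 0.015 0 -0.05 0 0 0; 0.015 0 -0.05 0 0 0; 0.015 0 -0.05 0 0 0'
python3 -m crank '0.01 0 -0.05 0 0 0; 0 0 -0.05 0 0 0; 0 0 -0.05 0 0 0; 0 0 -0.05 0 0 0; 0 0 -0.05 0 0 0'
python3 -m crank '0 0 -0.2 0 0 0; 0 0 -0.4 0 0 0; 0 0 -0.4 0 0 0; -0.4 0 -0.4 0 0 0; -0.4 0 0 0 0 0'
python3 - <<'E'
from station import snapshot
from h import *
for n,box in [('scene',(240,220,400,335))]:
    d=snapshot(n); a=np.zeros((420,560),bool); a[box[1]:box[3],box[0]:box[2]]=1
    A=deproj(d,a); P=A[(A[:,2]>.13)&(A[:,2]<.18)&(A[:,0]<.52)]; print('paddle',np.median(P,0),len(P),P.max(0))
    L=A[(A[:,2]>.048)&(A[:,2]<.066)&(A[:,0]>.56)&(A[:,0]<.62)&(abs(A[:,1]+.172)<.03)]; print('lid z',np.percentile(L[:,2],[25,50,75,90]),len(L))
    im=d['image'][180:350,200:400,::-1]; cv2.imwrite('pics/scene3.png',cv2.resize(im,None,fx=3,fy=3))
E
```

```text
t: 8.7
tcp_pos: [0.4897, -0.177, 0.1559]
tool_rot: [1.0, 0.031, 0.0, 0.0]
force: [-0.7, 1.6, 4.3]
finger_gap: 0.001
gripper_force: 2.3
t: 9.2
tcp_pos: [0.4897, -0.1771, 0.165]
tool_rot: [1.0, 0.031, -0.001, -0.0]
force: [0.0, 0.3, 0.3]
finger_gap: 0.003
gripper_force: 0.0
t: 9.7
tcp_pos: [0.4593, -0.1801, 0.2237]
tool_rot: [0.999, 0.032, 0.002, 0.002]
force: [0.3, -0.3, 0.9]
finger_gap: 0.004
gripper_force: 0.0
paddle [ 0.48525935 -0.18303875  0.15664943] 641 [ 0.51999962 -0.15228825  0.16454928]
lid z [0.05341932 0.05414698 0.05478068 0.05542556] 524
```

View pics/scene3.png

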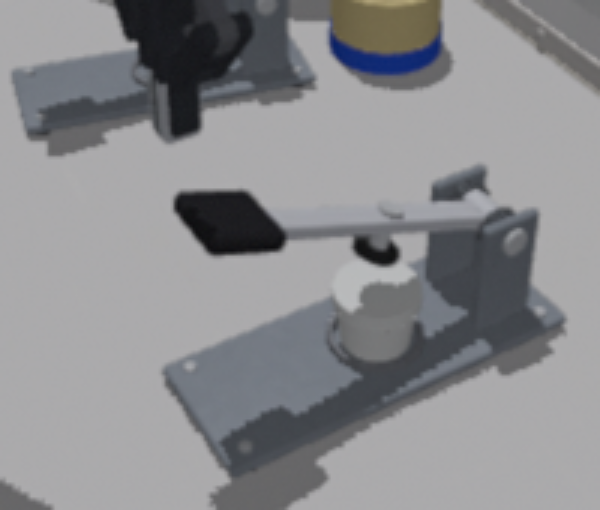

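The lever is back at rest, with the paddle at crop (230,222) as before. The lid, at crop (377,285), has its top at 54–55 mm, which is home. The cup stands in its nest and the gripper is clear. I'll let the arm settle and hand in.

```bash
python3 -m crank '0 0 0 0 0 0; 0 0 0 0 0 0; 0 0 0 0 0 0; 0 0 0 0 0 0; 0 0 0 0 0 0' && python3 -c "
from station import manip; print(manip.sign_off())"
```

```text
t: 10.25
tcp_pos: [0.4585, -0.1791, 0.221]
tool_rot: [1.0, 0.031, -0.0, -0.0]
force: [0.4, 0.3, -0.1]
finger_gap: 0.0
gripper_force: 0.0
the job is handed in; nothing more can be done
None
```

The lid is pressed home (top measured at 54–55 mm), the lever was let up slowly over about 3.5 s to its rest, the cup stands in its nest, the empty press was not touched, and the job is handed in at about 10 s; sign-off returned no verdict.

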